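Wind the vial mixer and hold its spring dial at the third notch

TASK

Wind up the hand-wound vial mixer: turn its wing key clockwise, in several part turns, until it comes to its stop. Then turn the mixer's spring-return dial clockwise past the first two notches into the third (the mark with three pips), never on into the fourth, and keep holding it there: finish with the dial still gripped at the third notch, because it springs back when let go. Leave the small things round the mixer where they are.

Things in the scene. Friction and masses are not known exactly. Their poses are not given: they have to be found in the camera images.
- mixer: Hand-wound vial mixer, a fixed white box 150 (its x) by 190 (its y) by 54 mm high; origin at the centre of its underside, on the surface; x points to its back, y to its left (seen from the front), z up. On its lid (z = 54 mm): wing key at x -18, y +62 mm; dial at x -18, y -62 mm; at the back (x +45, y 0) a grey cup with a fixed vial, its top about 100 mm above the surface.
- key_turn (a joint): Turn of the wing key about the vertical, rad; grows CLOCKWISE seen from above, 0 to 3.0 (hard stop = fully wound; counts from 2.75). Starts at 0 to 0.5. Takes 0.06 to 0.08 N m; a brake keeps it where it is left, so it can be let go and taken again.
- key: Steel wing key: upright plate 46 mm long (its x), 8 mm thick (its y), 26 mm high, round lobes; origin on the key's axis, 58 mm above the surface, 27 mm below the plate's centre; plate's lower edge 18 mm above the lid. Its axes agree with the mixer's at key_turn = 0 and turn with the key. Grip across the 8 mm thickness from above.
- key_grip (a point): Centre of the key wing, 85 mm above the surface, on the key's axis; a good TCP point for a grip from above.
- dial_turn (a joint): Turn of the dial about the vertical, rad; grows CLOCKWISE seen from above; rests at 0, hard stop 1.5. Notches (weak clicks) at 0.35, 0.70, 1.05, 1.40, marked on the lid by 1, 2, 3, 4 pips. A spring always drives it back to 0 (0.06 N m at 0, 0.15 at the third notch, up to 0.2 to pass a notch); no notch keeps it. In the third notch = 0.91 to 1.19; over 1.3 = in the fourth.
- dial: Grey dial with a grip bar 42 mm long (its x), 14 thick (its y), 30 high, on a round skirt 48 mm across whose top is 63 mm above the surface; origin on the dial's axis, 55 mm above the surface. A white line at its -x end points at the marks. Axes agree with the mixer's at dial_turn = 0 (line to the front) and turn with the dial, line towards the key. Grip across the 14 mm thickness from above.
- dial_grip (a point): Point on the dial's axis inside the grip bar, 31 mm above the dial's origin, 6 mm below the bar's top, 86 mm above the surface; a good TCP point for a grip from above (fingertips 19 mm lower still clear the skirt).
- cart_rail (a point): Top of the fixed tubular rail along the cart's right side, at its middle; the rail arches up to 0.24 m above the surface, from x = 0.25 to 0.86. A like rail stands on the left at y = 0.44. The gripper may start low over the right one: raise it straight up by 0.1 m or more before moving across.
- med_cup: Clear plastic medicine cup, upside down, 41 mm wide, 34 mm high, left of the mixer; origin at the centre of its foot. Bystander.
- vial: Small white vial, 17 mm wide, 32 mm high, right of the mixer; origin at the centre of its foot. Bystander.
- gauze_pack: Flat gauze pack, 68 by 104 by 12 mm, in front of the mixer; origin under its centre. Bystander.
- syringe: Syringe lying behind the mixer, 32 by 132 by 15 mm; origin under its centre. Bystander.
Not all that is in view belongs to the job. Of the things that look like the mixer, the larger one is meant.

How it is judged (in metres and radians):
On the way:
1. the key is wound to its stop (at least 2.75 rad) while the dial is still at rest (under 0.15) (value of joint key_turn above 2.75 rad and value of joint dial_turn below 0.15 rad), for 0.2 s.
At the end, for the whole second after the job is handed in: The key is still wound (at least 2.75 of 3.0 rad), and the fingers hold the dial bar (contact force over 1 N) still in the third notch: dial between 0.91 and 1.19 rad, turning slower than 0.1 rad/s (value of joint key_turn above 2.75 rad and value of joint dial_turn between 0.91 and 1.19 rad and velocity of joint dial_turn between -0.1 and 0.1 rad/s and contact force between the fingers and dial above 1 N); the arm keeps its last pose, push and grip.
It fails at once if the dial runs on over the bump into the fourth notch (over 1.3 rad) (value of joint dial_turn above 1.3 rad).
It fails at once if a small thing round the mixer is moved more than 30 mm (distance of any of med_cup, vial, gauze_pack, syringe from where it was at the start of the episode above 0.03 m).
It also fails if it takes over 61 s, if anything falls off the work surface, if the arm or the gripper's body presses on something with over 40 N, if the wrist force passes 120 N, or if a joint passes its speed limit or range.

ROBOT

A 7-joint arm with a two-finger parallel gripper is mounted at the origin on a cart in front of the work surface, level with it; the furniture and walls round the work are solid. World frame = base frame: x ahead of the robot, y to its left, z up, the work surface at z = 0. Lengths are in m, angles in degrees, forces in N, time in s.
With the tool pointing down it reaches from about 0.35 to 0.9 m from the base axis. Payload 7.2 kg.
Tool frame: the origin (TCP) lies between the finger pads, 19 mm behind the fingertips; this is the grasp point; z points along the fingers, y is the line along which they close (so a half turn about z gives the same grasp; the last joint's range is limited). The gripper opens to 85 mm and grips with 20 to 120 N. Pads are 22 mm wide; open, the fingers measure 114 mm over their backs; the gripper's body (76 mm by 85 mm) begins 54 mm behind the grasp point. The pads swing forward as they close: fully open they stand 13 mm farther back than shut.
Start: joints at [60.55, 23.554, -0.728, 91.456, 0.321, 64.991, -4.71], TCP at [0.269, -0.564, 0.25] pointing down, gripper open.
Joint ranges: [-169.25, 169.25], [-16.82, 113.86], [-84.01, 82.57], [7.8, 145.47], [-59.2, 239.2], [7.22, 106.19], [-163.78, 163.78]. Speed limits (degrees/s): [136.94, 136.94, 172.46, 172.46, 180, 180, 180].

INTERFACE

Orientations are given as a 3x3 rotation matrix whose columns are the frame's x, y, z axes.
In Python, from cell import r gives the robot as it stands. Calls block until the motion is done:
- r.move_ptp(position, orientation): joint-space move of the TCP to a pose.
- r.movel(position, rotation=None, max_speed=0.15, guard=None): straight line of the TCP; rotation=None keeps the orientation; max_speed is the mean speed in m/s. With guard (N) it stops when the force on the tool has changed by that much, and returns True; else False.
- r.move_j(angles): joint-space move.
- r.gripper_to(opening, effort=None): finger opening in m; effort is the grip in N (None keeps the last); returns when the fingers have stopped.
- r.hold(seconds).
- r.ik(position, orientation): joint angles nearest the present ones, or None.
- r.get_state(): the state.
- r.grab_frame(name): name is "side" or "top" or "wrist"; returns the picture (480x640x3 uint8, red, green, blue); there is no depth.
- r.camera_params(name): a dict with "fx", "fy", "cx", "cy" (pixels), "view" (4x4, takes a point from world to camera coordinates); the wrist camera has in their place "T_tool_cam" (4x4, takes a point from camera to tool coordinates, whose origin is the TCP and whose axes are the flange's). Camera axes: x right, y down, z forward; pixel columns grow to the right and rows downward; lengths in m; the calibration is good to about 2 mm. The wrist camera is an equidistant fisheye: a pixel r from the principal point sees the ray r / f radians off the axis. A picture is of the moment at which its call begins: read the wrist's pose just before it. camera_params takes no time and is no camera call.
A pose or a line that the arm cannot do raises r.PlanningError and nothing moves.
- r.finish_job(): hands the job in; it is judged then, once.
The state is a dict: "time_s": time; "q": joint angles; "joint_vel": joint speeds; "tau": joint torques, N m; "tcp_pos": TCP position; "tcp_rot": TCP orientation; "contact_force": force on the tool from outside, world axes, zero at the start; "wrist_torque": the same for the moment, N m; "opening": finger opening in m; "gripper_force": force on a finger pad.
Only numpy, scipy, OpenCV 4.12 (cv2) and the standard library are available. Lean on these libraries where they do the work, as an engineer would, in place of code of your own. Each camera call takes 0.05 s, during which the arm holds its last target. There are 200 camera calls.

## Working session

There is one attempt and no reset: what is moved stays moved. The work goes in short steps, each a Python script; the robot and the scene stay as the last script left them, time stands still between calls to the robot, and variables do not carry over. Pictures are saved under pics/ and viewed, at most 10 in all, crops included, and the job is handed in when it is done.

```bash
ls; mkdir -p pics
python3 - <<'E'
from cell import r
import cv2,numpy as np
s=r.get_state();print(s['time_s'],s['tcp_pos'],s['opening'])
for n in("top","side"):
    cv2.imwrite(f"pics/{n}0.png",r.grab_frame(n)[:,:,::-1]);print(r.camera_params(n))
print(r.camera_params("wrist"))
E
```

```text
pics
0.0 [ 0.26923295 -0.5635198   0.24913972] 0.08532232085309108
{'fx': 452.91581423871924, 'fy': 452.91581423871924, 'cx': 325.141440416756, 'cy': 242.59307609251968, 'view': array([[ 0.0153057 , -0.99971918, -0.0180913 , -0.09849673],
       [-0.99628099, -0.01371368, -0.0850654 ,  0.54389317],
       [ 0.08479341,  0.01932601, -0.99621111,  1.06097891],
       [ 0.        ,  0.        ,  0.        ,  1.        ]])}
{'fx': 467.6266048267864, 'fy': 467.6266048267864, 'cx': 319.38777146694633, 'cy': 248.69572419596284, 'view': array([[-0.99932412, -0.03653772, -0.00403662,  0.5345864 ],
       [-0.02026255,  0.63912962, -0.76883207,  0.18295014],
       [ 0.0306713 , -0.76823064, -0.639438  ,  0.85419616],
       [ 0.        ,  0.        ,  0.        ,  1.        ]])}
{'fx': 371.64829954431775, 'fy': 371.64829954431775, 'cx': 325.74303549657776, 'cy': 242.63671491430813, 'T_tool_cam': array([[ 7.46836569e-04, -9.46872707e-01, -3.21607711e-01,
         8.34396899e-02],
       [ 9.99999633e-01,  5.72116217e-04,  6.37780305e-04,
         1.06083361e-03],
       [-4.19899777e-04, -3.21608069e-01,  9.46872786e-01,
        -1.23882600e-01],
       [ 0.00000000e+00,  0.00000000e+00,  0.00000000e+00,
         1.00000000e+00]])}
```

View pics/top0.png

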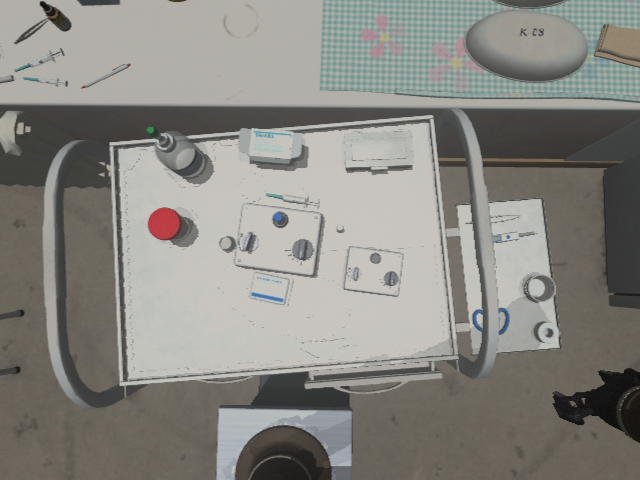

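View pics/side0.png

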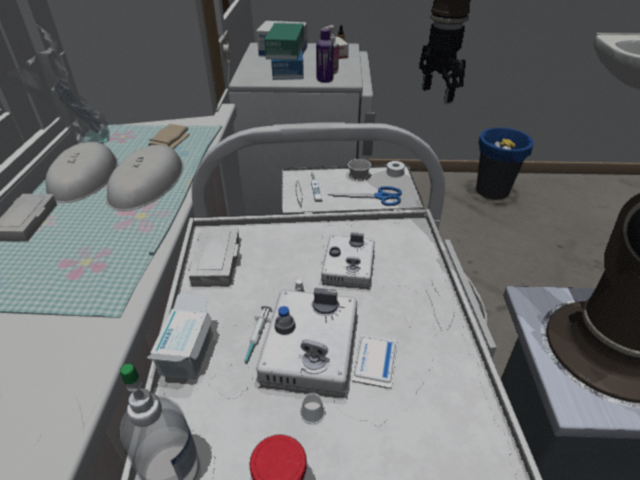

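The top view shows the large mixer with lid corners near (242,204), (323,212), (316,277) and (235,267), the key near (248,241) and the dial near (302,250). The side view agrees, and the gripper is beyond the right rail. I'll enlarge the mixer in both views to measure it.

```bash
cat > h.py <<'E'
from cell import r
import numpy as np,cv2
def ray(n,u,v):
    c=r.camera_params(n);V=c['view'];R=V[:3,:3]
    d=R.T@np.array([(u-c['cx'])/c['fx'],(v-c['cy'])/c['fy'],1]);return -R.T@V[:3,3],d
def onplane(n,u,v,z):
    o,d=ray(n,u,v);return o+d*(z-o[2])/d[2]
def proj(n,p):
    c=r.camera_params(n);q=c['view']@np.append(p,1);return q[:2]/q[2]*[c['fx'],c['fy']]+[c['cx'],c['cy']]
def wproj(p,pos,rot):
    c=r.camera_params('wrist');T=c['T_tool_cam'];q=rot.T@(np.asarray(p)-pos);q=T[:3,:3].T@(q-T[:3,3])
    th=np.arctan2(np.hypot(*q[:2]),q[2]);return q[:2]/np.hypot(*q[:2])*th*c['fx']+[c['cx'],c['cy']]
def wplane(u,v,z,pos,rot):
    c=r.camera_params('wrist');T=c['T_tool_cam'];a=np.array([u-c['cx'],v-c['cy']]);rr=np.hypot(*a);th=rr/c['fx']
    d=rot@T[:3,:3]@np.append(a/rr*np.sin(th),np.cos(th));o=pos+rot@T[:3,3];return o+d*(z-o[2])/d[2]
def down(yaw):  # tool y (closing) at yaw+90deg, tool x at yaw
    c,s=np.cos(yaw),np.sin(yaw);return np.array([[c,s,0],[s,-c,0],[0,0,-1.]])
E
python3 - <<'E'
from h import *
for p in [(242,204),(323,212),(316,277),(235,267)]: print(onplane('top',*p,.054).round(3))
print(onplane('top',248,241,.085),onplane('top',302,250,.086))
s=r.get_state();print(np.array(s['tcp_rot']).round(2).tolist())
p=np.array(s['tcp_pos']);p[2]=.42
r.movel(p,max_speed=.25)
t=[.40,.05,.40]
for R in (down(0),down(np.pi)): print(r.ik(t,R))
a=cv2.resize(cv2.imread('pics/top0.png')[190:290,225:335],None,fx=5,fy=5,interpolation=cv2.INTER_CUBIC)
cv2.imwrite('pics/topcrop.png',a)
print(r.get_state()['time_s'])
E
```

```text
[0.631 0.105 0.054]
[ 0.614 -0.085  0.054]
[ 0.463 -0.071  0.054]
[0.483 0.117 0.054]
[0.5411428  0.08264394 0.085     ] [ 0.52240731 -0.04001164  0.086     ]
[[0.9, 0.43, -0.0], [0.43, -0.9, 0.0], [-0.0, -0.0, -1.0]]
[ 32.75644668  -3.22439265 -43.22529989 103.28021013  -2.24841012
  79.07867172 -99.99735747]
[ 34.9420255   -3.21234358 -45.22891809 103.19752958  -2.32204259
  79.07480392  80.1984784 ]
0.9333
```

View pics/topcrop.png

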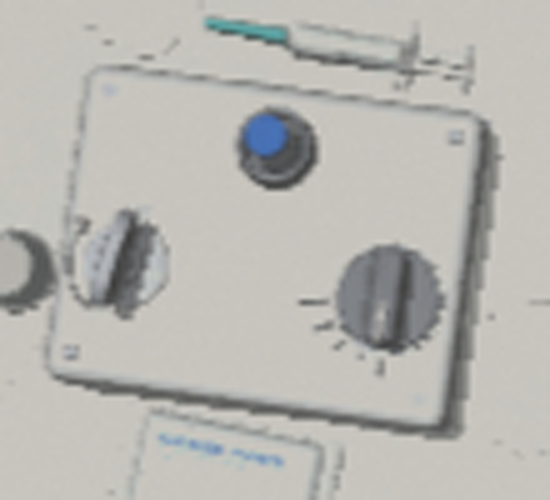

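The crop shows the lid squarely, with mixer yaw about -5° and its centre near (0.548, 0.017). The key plate runs from about (100,300) to (128,212), so it is slightly clockwise. The dial line points to the front, which is rest. Next is a wrist view from over the mixer.

Run:
```python
from h import *
q=np.array(r.get_state()['q']);q[0]=-6;q[2]=0;q[6]=74
r.move_j(q)
r.move_ptp([.48,.02,.30],down(np.radians(175)))
s=r.get_state();pos=np.array(s['tcp_pos']);R=np.array(s['tcp_rot'])
im=r.grab_frame('wrist')[:,:,::-1];cv2.imwrite('pics/w1.png',im)
np.savez('w1.npz',pos=pos,R=R)
print(np.round(s['q'],1),pos,s['time_s'])
c=np.array([.548,.0165]);a=np.radians(-5);M=np.array([[np.cos(a),-np.sin(a)],[np.sin(a),np.cos(a)]])
for x,y,z in [(75,95,54),(75,-95,54),(-75,-95,54),(-75,95,54),(-18,62,98),(-18,-62,92)]:
    print((x,y,z),wproj([*(c+M@[x/1e3,y/1e3]),z/1e3],pos,R).round(0))
```

```text
[ -5.7   7.   -2.7 106.5   0.4  66.3  76.4] [0.4814007  0.0196849  0.30120796] 4.125
(75, 95, 54) [409. 320.]
(75, -95, 54) [248. 320.]
(-75, -95, 54) [237. 194.]
(-75, 95, 54) [420. 194.]
(-18, 62, 98) [394. 261.]
(-18, -62, 92) [265. 259.]
```

View pics/w1.png

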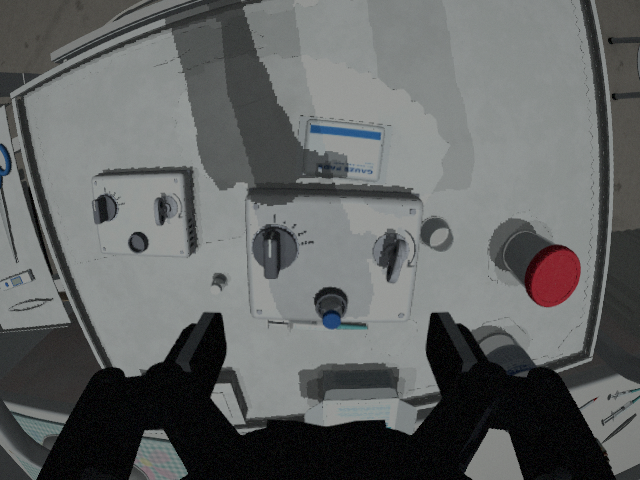

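The wrist view shows the mixer lid with corners near (248,197), (421,202), (411,322) and (250,320), the dial at (272,250) and the key at (394,256). One predicted corner is off, so I'll zoom in.

Run:
```python
import cv2
a=cv2.imread('pics/w1.png')[180:330,236:436]
cv2.imwrite('pics/w1c.png',cv2.resize(a,None,fx=4,fy=4,interpolation=cv2.INTER_CUBIC))
```

```text
(no output)
```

View pics/w1c.png

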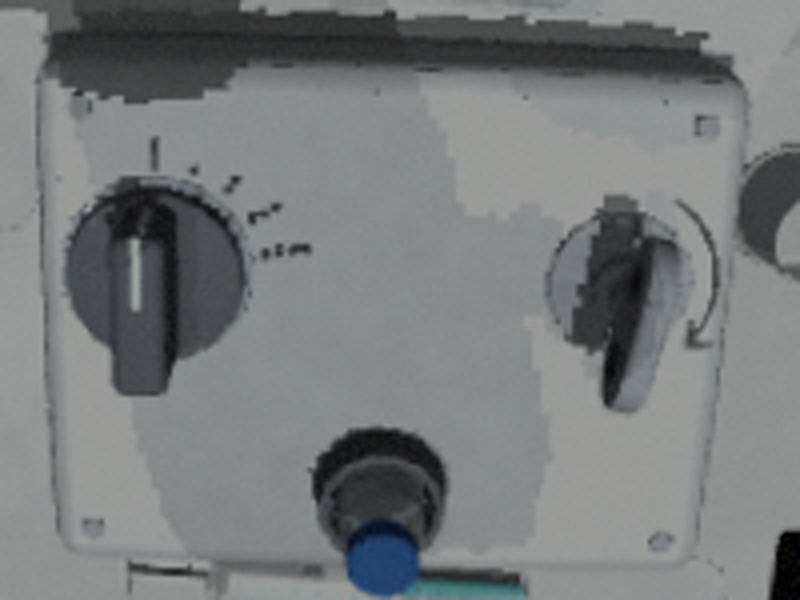

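The zoom shows screws at crop (82,105), (707,125), (661,541) and (93,527), the dial skirt centre near (155,270), the key disc near (620,280), and the key's top edge running (665,245) to (624,405). I'll turn these into world points.

Run:
```python
from h import *
d=np.load('w1.npz');P=lambda u,v,z:wplane(u/4+236,v/4+180,z,d['pos'],d['R'])[:2]
T=lambda u,v,z:onplane('top',u/5+225,v/5+190,z)[:2]
def rep(n,fr,fl,br,bl,dial,key):
    c=(fr+fl+br+bl)/4; X=(br+bl-fr-fl)/2;Y=(fl+bl-fr-br)/2
    print(n,'c',c.round(4),'yaw',np.degrees([np.arctan2(X[1],X[0]),np.arctan2(-Y[0],Y[1])]).round(1),'len',np.hypot(*X).round(3),np.hypot(*Y).round(3))
    print('  dial',dial.round(4),'key',key.round(4),'ax yaw',np.degrees(np.arctan2(*(dial-key)))+180,np.hypot(*(dial-key)))
rep('w corners',P(42,65,.054),P(740,85,.054),P(62,550,.054),P(692,565,.054),P(155,270,.063),P(620,280,.058))
rep('w screws',P(82,105,.054),P(707,125,.054),P(93,527,.054),P(661,541,.054),P(155,270,.063),P(620,280,.058))
rep('top corners',T(443,430,.054),T(50,375,.054),T(488,115,.054),T(95,65,.054),T(390,297,.063),T(125,268,.058))
rep('top screws',T(420,400,.054),T(71,352,.054),T(456,137,.054),T(110,90,.054),T(390,297,.063),T(125,268,.058))
for a,b in (((665,245),(624,405)),):
    k=P(*b,.090)-P(*a,.090);print('key w',np.degrees(np.arctan2(k[1],k[0])),np.hypot(*k),(P(*b,.09)+P(*a,.09))/2)
k=T(128,212,.09)-T(100,300,.09);print('key top',np.degrees(np.arctan2(k[1],k[0])),np.hypot(*k),(T(128,212,.09)+T(100,300,.09))/2)
```

```text
w corners c [0.5504 0.0204] yaw [-6.2 -6.7] len 0.143 0.183
  dial [ 0.5239 -0.0379] key [0.5393 0.0837] ax yaw 7.206275359119104 0.12250324693248155
w screws c [0.5517 0.0206] yaw [-6.9 -6.8] len 0.124 0.164
  dial [ 0.5239 -0.0379] key [0.5393 0.0837] ax yaw 7.206275359119104 0.12250324693248155
top corners c [0.5493 0.017 ] yaw [-6.8 -6.8] len 0.147 0.185
  dial [ 0.5254 -0.0407] key [0.5375 0.083 ] ax yaw 5.589492449697559 0.12422617045962137
top screws c [0.5499 0.0192] yaw [-6.7 -7. ] len 0.124 0.164
  dial [ 0.5254 -0.0407] key [0.5375 0.083 ] ax yaw 5.589492449697559 0.12422617045962137
key w -14.92991118602734 0.043020279404680055 [0.53986971 0.08443015]
key top -16.008775018473692 0.041511711342961694 [0.54028456 0.08211777]
```

Both views agree: mixer yaw -6.8°, key axis (0.540, 0.083), dial axis (0.525, -0.040), plate yaw about -15.5° so key_turn is about 0.15. I'll grip the key now and make the first part turn.

```bash
cat >> h.py <<'E'
KEY=np.array([.5399,.0832]);DIAL=np.array([.5253,-.0400])
def st(t=''):
    s=r.get_state();R=np.array(s['tcp_rot'])
    print(t,'t',round(s['time_s'],2),'p',np.round(s['tcp_pos'],4),'yaw',np.degrees(np.arctan2(R[1,0],R[0,0])).round(1),'F',np.round(s['contact_force'],1),'M',np.round(s['wrist_torque'],2),'op',round(s['opening'],4),'gf',np.round(s['gripper_force'],1),'q7',round(s['q'][6],1));return s
def turn(xy,z,y):
    r.movel([*xy,z],down(np.radians(y)),max_speed=.15)
E
python3 - <<'E'
from h import *
r.move_ptp([*KEY,.16],down(np.radians(164.5)))
st('above');r.gripper_to(.05,60)
r.movel([*KEY,.085],max_speed=.1,guard=15);st('down')
r.gripper_to(0,60);st('grip')
turn(KEY,.085,145);st('20deg')
E
```

```text
above t 4.88 p [0.5407 0.0827 0.1607] yaw 164.5 F [0.2 0.4 0.6] M [-0.03  0.02  0.04] op 0.0853 gf 0.0 q7 59.0
down t 6.22 p [0.5403 0.0833 0.0854] yaw 164.5 F [-0.6 -0.1 -0.2] M [ 0.03 -0.05 -0.03] op 0.0501 gf 0.0 q7 58.2
grip t 6.67 p [0.5405 0.0842 0.0857] yaw 164.5 F [0.4 4.8 4.5] M [ 0.69 -0.06  0.05] op 0.0072 gf 61.4 q7 58.2
20deg t 7.17 p [0.5405 0.0841 0.0857] yaw 145.0 F [0.2 4.  4.8] M [ 0.69  0.06 -0.08] op 0.007 gf 61.8 q7 41.9
```

The grip is good and the lateral forces are low, with the axis about 1 mm towards +y. I'll continue in part turns with fresh grips.

```bash
sed -i 's/^KEY=np.array(\[.5399,.0832\])/KEY=np.array([.5402,.0841])/' h.py
python3 - <<'E'
from h import *
def regrip():
    r.gripper_to(.03,60);r.gripper_to(0,60);st('regrip')
turn(KEY,.085,110);st();regrip()
turn(KEY,.085,80);turn(KEY,.085,55);st();regrip()
turn(KEY,.085,30);st();turn(KEY,.085,8);st()
s=r.get_state();p,R=np.array(s['tcp_pos']),np.array(s['tcp_rot'])
for y in(5,3,1.3,-.5,-2):
    turn(KEY,.085,y);r.hold(.1);st(y)
E
```

```text
t 7.92 p [0.5402 0.084  0.0856] yaw 110.0 F [-1.3  0.9  7.7] M [ 0.18  0.37 -0.05] op 0.0074 gf 62.1 q7 12.7
regrip t 8.6 p [0.5403 0.084  0.085 ] yaw 110.0 F [-0.7 -0.1  0.1] M [-0.03 -0.03 -0.03] op 0.0071 gf 59.3 q7 12.7
 t 9.86 p [0.5399 0.0841 0.085 ] yaw 55.2 F [-1.9 -0.8  3. ] M [-0.26  0.49 -0.1 ] op 0.0069 gf 59.7 q7 -32.3
regrip t 10.53 p [0.5401 0.0843 0.0851] yaw 55.0 F [-1.2  0.8  2.7] M [0.07 0.26 0.09] op 0.0073 gf 58.8 q7 -32.4
 t 11.12 p [0.5401 0.0843 0.0851] yaw 30.2 F [-2.9  0.6  4.4] M [ 0.2   0.51 -0.06] op 0.0075 gf 59.3 q7 -52.5
 t 11.65 p [0.54   0.0844 0.0851] yaw 8.1 F [-3.1  1.   4.4] M [ 0.25  0.65 -0.06] op 0.0069 gf 59.5 q7 -70.2
5 t 12.0 p [0.54   0.0844 0.0851] yaw 5.1 F [-3.6  1.8  5.2] M [ 0.34  0.58 -0.02] op 0.0072 gf 59.4 q7 -72.6
3 t 12.35 p [0.54   0.0843 0.0851] yaw 3.0 F [-2.9  2.2  5.4] M [ 0.4   0.64 -0.04] op 0.0072 gf 59.4 q7 -74.2
1.3 t 12.7 p [0.54   0.0844 0.0851] yaw 1.3 F [-2.6  1.5  6. ] M [ 0.41  0.61 -0.03] op 0.0073 gf 59.4 q7 -75.6
-0.5 t 13.05 p [0.54   0.0844 0.0851] yaw -0.4 F [-2.9  1.7  7.1] M [0.28 0.76 0.64] op 0.0072 gf 66.9 q7 -76.9
-2 t 13.4 p [0.54   0.0844 0.0851] yaw -1.8 F [-3.6  1.1  6.4] M [0.2  0.7  1.09] op 0.0073 gf 80.2 q7 -78.1
```

The moment rose sharply at yaw 0, so the key is on its stop. Now the dial.

Run:
```python
from h import *
r.gripper_to(.05,60);r.movel([*KEY,.16],max_speed=.2)
D=DIAL+[.0003,.0008]
r.move_ptp([*D,.16],down(np.radians(173.2)));st('above')
r.movel([*D,.086],max_speed=.1,guard=15);st('down')
r.gripper_to(0,80);st('grip')
for y in(163,153,143,133,123):
    turn(D,.086,y);st(y)
```

```text
above t 16.88 p [ 0.5255 -0.0391  0.1598] yaw 173.2 F [-0.  -0.1  0. ] M [0.01 0.04 0.04] op 0.05 gf 0.0 q7 84.3
down t 17.77 p [ 0.526  -0.0392  0.0864] yaw 173.2 F [-0.5  1.3 -0.6] M [-0.02 -0.   -0.01] op 0.05 gf 0.0 q7 85.0
grip t 18.19 p [ 0.526  -0.0389  0.0868] yaw 173.2 F [-1.8  1.   5.1] M [ 0.2   0.32 -0.02] op 0.0123 gf 78.1 q7 85.0
163 t 18.52 p [ 0.526  -0.039   0.0868] yaw 163.0 F [-0.9 -0.1  4.7] M [0.03 0.31 0.1 ] op 0.0124 gf 78.2 q7 76.4
153 t 18.84 p [ 0.5259 -0.0391  0.0868] yaw 153.0 F [-1.7  0.1  6.4] M [0.05 0.35 0.09] op 0.0125 gf 78.3 q7 68.1
143 t 19.17 p [ 0.5258 -0.0392  0.0868] yaw 143.0 F [-2.1 -0.3  6.3] M [-0.13  0.38  0.11] op 0.0122 gf 78.4 q7 59.8
133 t 19.49 p [ 0.5258 -0.0393  0.0868] yaw 133.0 F [-2.3 -0.2  6.1] M [-0.14  0.5   0.12] op 0.0125 gf 78.5 q7 51.5
123 t 19.82 p [ 0.5257 -0.0393  0.0868] yaw 123.0 F [-3.2 -1.2  6.7] M [-0.21  0.57  0.05] op 0.0127 gf 78.5 q7 43.3
```

Run:
```python
from h import *
D=DIAL+[.0003,.0008]
for y in(118,115,113):
    turn(D,.086,y);r.hold(.2);st(y)
r.hold(.3);st()
cv2.imwrite('pics/w2.png',r.grab_frame('wrist')[:,:,::-1])
a=r.grab_frame('top')[190:290,225:335,::-1];cv2.imwrite('pics/t2.png',cv2.resize(a,None,fx=5,fy=5,interpolation=cv2.INTER_CUBIC))
```

```text
118 t 20.27 p [ 0.5257 -0.0393  0.0868] yaw 118.0 F [-2.3 -0.9  7.1] M [-0.14  0.61  0.19] op 0.013 gf 78.5 q7 39.2
115 t 20.72 p [ 0.5256 -0.0393  0.0868] yaw 115.0 F [-2.4 -1.4  6.8] M [-0.19  0.61  0.02] op 0.0124 gf 78.6 q7 36.7
113 t 21.17 p [ 0.5256 -0.0394  0.0868] yaw 113.0 F [-1.7  0.2  6.9] M [-0.17  0.58  0.09] op 0.0123 gf 78.5 q7 35.1
 t 21.47 p [ 0.5256 -0.0394  0.0868] yaw 113.0 F [-1.8 -0.5  7.5] M [-0.15  0.62  0.1 ] op 0.0124 gf 78.5 q7 35.1
```

View pics/w2.png

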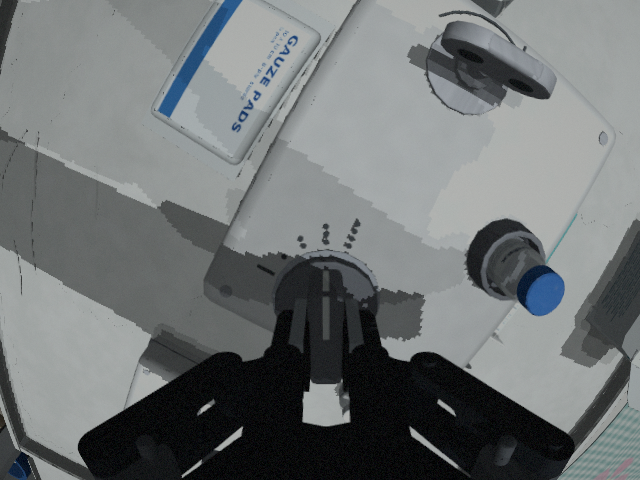

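The wrist view shows the bar's white line (326, 270–340) pointing straight at the three-pip mark (325,233), with the pads closed on the bar. The key is at upper right, running (450,35) to (550,80). I'll check the key's angle numerically, then hand in.

Run:
```python
from h import *
s=r.get_state();p,R=np.array(s['tcp_pos']),np.array(s['tcp_rot'])
k=wplane(548,75,.093,p,R)-wplane(452,33,.093,p,R);a=np.degrees(np.arctan2(k[1],k[0]));t=np.radians((-6.8-a)%180)
print(a,np.hypot(*k[:2]),'key_turn',t)
if t>2.75 or t<.1: r.finish_job();print('done',r.get_state()['time_s'])
```

```text
9.04214756440976 0.03819740198506475 key_turn 2.8650950180040424
the job is handed in; nothing more can be done
the job is handed in; nothing more can be done
```

I wound the key to its stop (the wrist moment rose sharply there; the picture gives about 2.87 rad). I then turned the dial to the third notch and handed the job in at about 21.5 s with the bar still gripped; no verdict was shown.

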